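# Sort the leftover hanging hardware on the framing bench

## Task

Sort the five loose pieces of picture-hanging hardware on the bench into the three white trays: each piece goes into the empty front bay of the tray whose far compartment already holds pieces of its kind. Set each one down rather than drop it, resting flat on the bay's floor the same way up as it is now (standoffs upright), with none on top of another; leave the glue bottle where it stands.

Things in the scene. Friction and masses are not known exactly. Their poses are not given: they have to be found in the camera images.
- standoff_a_center (a point): Loose wall standoff: plain aluminium cylinder 30 mm in diameter, 38 mm high, standing upright, with a thin dark ring near the top; 70 g. This point: its centre, 19 mm above its underside; z is its axis, up.
- standoff_b_center (a point): Loose wall standoff: plain aluminium cylinder 30 mm in diameter, 38 mm high, standing upright, with a thin dark ring near the top; 70 g. This point: its centre, 19 mm above its underside; z is its axis, up.
- corner_a_center (a point): Loose black plastic frame-corner protector: flat L, 18 mm thick, 40 g, lying flat. Legs 50 mm long outside, 20 wide, filling two sides of a 50 x 50 mm square. This point: centre of the square, 9 mm above the underside. Outer corner at x = y = -25 mm; one leg spans x -25..25, y -25..-5, the other x -25..-5, y -25..25; z up. Any yaw. Grip a leg across, e.g. at x 10, y -15.
- corner_b_center (a point): Loose black plastic frame-corner protector: flat L, 18 mm thick, 40 g, lying flat. Legs 50 mm long outside, 20 wide, filling two sides of a 50 x 50 mm square. This point: centre of the square, 9 mm above the underside. Outer corner at x = y = -25 mm; one leg spans x -25..25, y -25..-5, the other x -25..-5, y -25..25; z up. Any yaw. Grip a leg across, e.g. at x 10, y -15.
- rail_center (a point): Loose short length of aluminium hanging rail: U channel 80 (its x) x 24 (its y) x 18 mm high, walls 4 mm, lying flat with its open side up, 50 g. This point: its centre, 9 mm above its underside; z up. Any yaw.
- standoff_tray_bay (a point): White tray fixed to the bench, 166 (x) x 150 (y) x 22 mm high, walls and floor 4 mm. Its far compartment (+x, 54 mm deep) holds fixed specimens: standoffs (three upright cylinders). The empty bay on the robot's side is 100 (x) x 142 (y) mm inside. This point: centre of the bay's floor, 4 mm above the bench; x points to the specimens, z up. Place among the trays and yaw (within 0.2 rad) vary.
- corner_tray_bay (a point): White tray fixed to the bench, 166 (x) x 150 (y) x 22 mm high, walls and floor 4 mm. Its far compartment (+x, 54 mm deep) holds fixed specimens: corner protectors (two black L pieces). The empty bay on the robot's side is 100 (x) x 142 (y) mm inside. This point: centre of the bay's floor, 4 mm above the bench; x points to the specimens, z up. Place among the trays and yaw (within 0.2 rad) vary.
- rail_tray_bay (a point): White tray fixed to the bench, 166 (x) x 150 (y) x 22 mm high, walls and floor 4 mm. Its far compartment (+x, 54 mm deep) holds fixed specimens: hanging rail (two U channels side by side). The empty bay on the robot's side is 100 (x) x 142 (y) mm inside. This point: centre of the bay's floor, 4 mm above the bench; x points to the specimens, z up. Place among the trays and yaw (within 0.2 rad) vary.
- glue_center (a point): Glue bottle standing loose among the hardware: 44 mm in diameter, 110 mm high, orange cap, 200 g. Not to be handled. This point: on its axis, 55 mm above the bench.
There are look-alikes about, which are no part of the job. What is shaped like the part that bears standoff_a_center but brown or green is not meant.

How it is judged:
At the end, for the whole second after the job is handed in: All five pieces are at rest with their centres inside the empty bay of their own kind's tray, at their resting height on the bay's floor within 5 mm, upright or flat within 0.15 rad; the glue bottle stands (x of standoff_a_center in the frame of standoff_tray_bay between -0.05 and 0.05 m and y of standoff_a_center in the frame of standoff_tray_bay between -0.071 and 0.071 m and z of standoff_a_center in the frame of standoff_tray_bay between 0.014 and 0.024 m and angle between each of standoff_a_center, standoff_b_center, corner_a_center, corner_b_center, rail_center's own z axis and vertical below 0.15 rad and linear speed of each of standoff_a, standoff_b, corner_a, corner_b, rail below 0.02 m/s and x of standoff_b_center in the frame of standoff_tray_bay between -0.05 and 0.05 m and y of standoff_b_center in the frame of standoff_tray_bay between -0.071 and 0.071 m and z of standoff_b_center in the frame of standoff_tray_bay between 0.014 and 0.024 m and x of corner_a_center in the frame of corner_tray_bay between -0.05 and 0.05 m and y of corner_a_center in the frame of corner_tray_bay between -0.071 and 0.071 m and z of corner_a_center in the frame of corner_tray_bay between 0.004 and 0.014 m and x of corner_b_center in the frame of corner_tray_bay between -0.05 and 0.05 m and y of corner_b_center in the frame of corner_tray_bay between -0.071 and 0.071 m and z of corner_b_center in the frame of corner_tray_bay between 0.004 and 0.014 m and x of rail_center in the frame of rail_tray_bay between -0.05 and 0.05 m and y of rail_center in the frame of rail_tray_bay between -0.071 and 0.071 m and z of rail_center in the frame of rail_tray_bay between 0.004 and 0.014 m and angle between glue_center's own z axis and vertical below 0.2 rad); the robot touches nothing.
It fails at once if the glue bottle is moved more than 30 mm or tipped over (distance of glue_center from where it was at the start of the episode above 0.03 m or angle between glue_center's own z axis and vertical above 0.5 rad).
It fails at once if a piece is dropped or flung: faster than 0.8 m/s with its centre less than 70 mm above the bench (a free fall of over 30 mm) ((linear speed of standoff_a above 0.8 m/s and height (world z) of standoff_a_center below 0.07 m) or (linear speed of standoff_b above 0.8 m/s and height (world z) of standoff_b_center below 0.07 m) or (linear speed of corner_a above 0.8 m/s and height (world z) of corner_a_center below 0.07 m) or (linear speed of corner_b above 0.8 m/s and height (world z) of corner_b_center below 0.07 m) or (linear speed of rail above 0.8 m/s and height (world z) of rail_center below 0.07 m)).
It also fails if it takes over 120 s, if anything falls off the work surface, if the arm or the gripper's body presses on something with over 40 N, if the wrist force passes 120 N, or if a joint passes its speed limit or range.

## Robot

A 7-joint arm with a two-finger parallel gripper is mounted at the origin on the work surface. World frame = base frame: x ahead of the robot, y to its left, z up, the work surface at z = 0. Lengths are in m, angles in rad, forces in N, time in s.
With the tool pointing down it reaches from about 0.425 to 0.875 m from the base axis. Payload 8.4 kg.
Tool frame: the origin (TCP) lies at the very end of the fingers, on their centre line; the grasp point (between the pads) lies robot.tcp_to_grasp behind it (robot.tcp_to_grasp is the distance from the TCP to the grasp point, in m); z points along the fingers, y is the line along which they close (so a half turn about z gives the same grasp; the last joint's range is limited). The gripper opens to 87 mm and grips with 3 to 60 N. Pads are 19 mm wide; open, the fingers measure 117 mm over their backs; the gripper's body (75 mm by 190 mm) begins 51 mm behind the grasp point.
Start: joints at [1.132, 0.333, 0.04, 1.465, -0.013, 1.343, -0.059], TCP at [0.217, -0.613, 0.223] pointing down, gripper open.
Joint ranges: [-2.58, 2.58], [-0.38, 2.09], [-1.3, 1.39], [0.25, 2.4], [-1.5, 4.64], [0.08, 2.09], [-2.65, 2.65]. Speed limits (rad/s): [2.22, 2.22, 2.79, 2.79, 3.14, 3.14, 3.14].

## Interface

Orientations are given as a unit quaternion [w, x, y, z].
In Python, from bench import robot gives the robot as it stands. The module is installed in compiled form; this text tells all that it offers.
- The arm moves only by the shell command python3 -m crank 'ROWS'. ROWS is text: rows parted by semicolons, each of 7 numbers parted by spaces: the turn, a rotation vector about the tool's x, y, z in rad, then the shift along the tool's x, y, z in m, then the opening, from 0 (shut) to 1 (fully open). A call has 1 to 20 rows; each row is the pose to reach, as a shift and turn from the pose commanded when the call began, along the tool's axes at that moment; what a row does not reach only later rows make up. A row lasts 1/12 s, in which the tool goes at most 41.7 mm and 7.16 degrees, less where a joint would pass 70% of its speed; a pose out of reach is approached as far as the arm can. A call with a gripper value outside its range is refused whole. The fingers move at their own pace and stop on an object; the grip force is fixed at half the most. Time passes only in rows, so rows that repeat a pose let the fingers close. It gives the time, the measured TCP pose, the force and the opening at its end, in the units of the state.
- robot.get_state(): the state, without advancing time (a new reading comes with each control period).
- robot.get_image(name): name is "side" or "top" or "wrist"; returns the picture (420x560x3 uint8, blue, green, red); there is no depth.
- robot.calibration(name): a dict with "fovy" (degrees; the focal length in pixels is half the picture's height over the tangent of half this angle, whatever the lens; pixels are square), "cx", "cy" (the principal point, pixels), "world_from_camera" (4x4, takes a point from camera to world coordinates); the wrist camera has in their place "mount" (4x4, takes a point from camera to tool coordinates, whose origin is the TCP and whose axes are the flange's). Camera axes: x right, y up, looking along -z (the intrinsics and any distortion apply to the point x, -y, -z); pixel columns grow to the right and rows downward; lengths in m; the calibration is good to about 2 mm. A picture is of the moment at which its call begins: read the wrist's pose just before it. calibration takes no time and is no camera call.
- robot.finish_job(): hands the job in, once; it reports no verdict.
The state is a dict: "clock": time; "qpos": joint angles; "qvel": joint speeds; "joint_efforts": joint torques, N m; "position": TCP position; "ee_rot": TCP orientation; "contact_force": force on the tool from outside, world axes, zero at the start; "ft_torque": the same for the moment, N m; "finger_gap": finger opening in m.
Only numpy, scipy, OpenCV 4.12 (cv2) and the standard library are available. Lean on these libraries where they do the work, as an engineer would, in place of code of your own. Each camera call takes 0.05 s, during which the arm holds its last target. There are 200 camera calls.

## Working session

There is one attempt and no reset: what is moved stays moved. The work goes in short steps, Python scripts to look and compute and a shell command to move; the robot and the scene stay as the last step left them, time stands still between calls to the robot, and variables do not carry over. Pictures are saved under pics/ and viewed, on a budget of 14 in all, crops included, one or two more only if the job needs it, and the job is handed in when it is done.

```bash
mkdir -p pics
python3 - <<'E'
from bench import robot
import cv2,numpy as np
print(robot.get_state()); print(robot.tcp_to_grasp)
for n in ("top","side","wrist"):
    cv2.imwrite(f"pics/{n}0.png",robot.get_image(n)); print(n,robot.calibration(n))
a=cv2.imread("pics/top0.png"); cv2.imwrite("pics/top0b.png",cv2.resize(a,(800,600),interpolation=cv2.INTER_CUBIC))
E
```

```text
{'clock': 0.0, 'qpos': array([ 1.1318055 ,  0.33391178,  0.03990347,  1.46628788, -0.01339925,
        1.34329642, -0.05849453]), 'qvel': array([ 0.00046298, -0.00183269, -0.00078675, -0.00180004, -0.00228233,
        0.00124621,  0.00036775]), 'joint_efforts': array([-7.08508087e-04, -6.56345415e+01,  1.33499723e+00, -4.03806174e+01,
       -5.98389725e-02,  4.47718310e-02,  1.14548066e-04]), 'position': array([ 0.21643338, -0.6124027 ,  0.221651  ]), 'ee_rot': array([-7.94307577e-04,  9.85605494e-01,  1.69059573e-01, -1.97912791e-04]), 'contact_force': array([-0.05913432, -0.19994783,  0.98701705]), 'ft_torque': array([-0.00038793, -0.01622264,  0.04803879]), 'finger_gap': 0.08697292095699023}
0.0187
top {'fovy': 53.760116683361105, 'cx': 281.2700750154581, 'cy': 209.52801872461976, 'world_from_camera': array([[-0.00883304,  0.99631976, -0.08525794,  0.43236181],
       [-0.99987953, -0.0077119 ,  0.01347046,  0.01288099],
       [ 0.01276339,  0.08536665,  0.99626785,  0.96905893],
       [ 0.        ,  0.        ,  0.        ,  1.        ]])}
side {'fovy': 57.140495163577505, 'cx': 281.864251116292, 'cy': 212.74215688642988, 'world_from_camera': array([[-0.83377511,  0.41700112, -0.36184129,  0.22584056],
       [-0.55195252, -0.61421058,  0.56399802,  0.44990684],
       [ 0.01294106,  0.66996673,  0.74227832,  0.65555194],
       [ 0.        ,  0.        ,  0.        ,  1.        ]])}
wrist {'fovy': 60.436700358755424, 'cx': 286.45649445338086, 'cy': 205.4819845054204, 'mount': array([[ 3.02084822e-04,  9.66897727e-01,  2.55164052e-01,
         6.86868723e-02],
       [ 9.99999764e-01, -1.34805994e-04, -6.73061664e-04,
        -5.74467463e-04],
       [-6.16384150e-04,  2.55164196e-01, -9.66897540e-01,
        -1.62840088e-01],
       [ 0.00000000e+00,  0.00000000e+00,  0.00000000e+00,
         1.00000000e+00]])}
```

View pics/top0b.png

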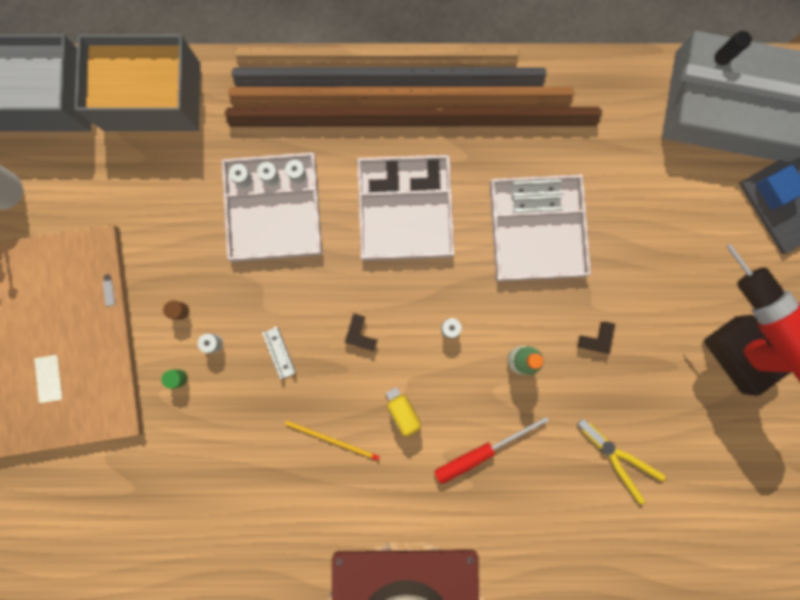

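View pics/side0.png

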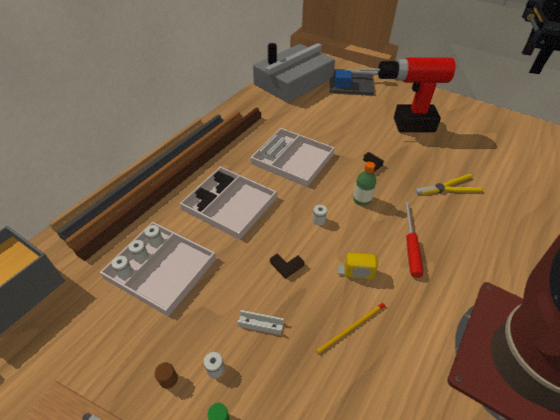

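The top view (800x600) shows two aluminium standoffs at (208,343) and (452,328). Their brown (176,310) and green (174,379) look-alikes aren't part of the job. The rail is at (278,352), the corners at (360,333) and (597,340), and the glue at (527,360). The trays from left to right are standoff (272,207), corner (406,208) and rail (540,228). Next I measure these by masks.

```bash
cat > h.py <<'E'
from bench import robot
import cv2, numpy as np
from scipy.spatial.transform import Rotation as R
def rot(s): w,x,y,z=s["ee_rot"]; return R.from_quat([x,y,z,w])
def cam(name,s=None):
    c=robot.calibration(name)
    if name!="wrist": return c,c["world_from_camera"]
    T=np.eye(4); T[:3,:3]=rot(s).as_matrix(); T[:3,3]=s["position"]
    return c,T@c["mount"]
def cast(name,uv,z,s=None):
    "pixels (N,2) -> world xy on plane z"
    c,T=cam(name,s); f=210/np.tan(np.radians(c["fovy"])/2)
    uv=np.atleast_2d(np.asarray(uv,float))
    d=np.c_[(uv[:,0]-c["cx"])/f,-(uv[:,1]-c["cy"])/f,-np.ones(len(uv))]@T[:3,:3].T
    o=T[:3,3]; return (o+d*((z-o[2])/d[:,2])[:,None])[:,:2]
def proj(name,p,s=None):
    c,T=cam(name,s); f=210/np.tan(np.radians(c["fovy"])/2)
    q=np.linalg.inv(T)@np.r_[p,1]; return c["cx"]-f*q[0]/q[2], c["cy"]+f*q[1]/q[2]
def blobs(m,amin,amax=1e9):
    return [k for k in cv2.findContours(m.astype(np.uint8),cv2.RETR_EXTERNAL,cv2.CHAIN_APPROX_NONE)[0] if amin<cv2.contourArea(k)<amax]
def rect(xy):
    "min area rect in world mm: centre, sizes, angle(deg) of long side"
    r=cv2.minAreaRect((xy*1000).astype(np.float32)); b=cv2.boxPoints(r); e=[b[1]-b[0],b[2]-b[1]]
    e.sort(key=np.linalg.norm); a=np.degrees(np.arctan2(e[1][1],e[1][0]))%180
    return np.round(r[0],1),np.round([np.linalg.norm(v) for v in e],1),round(a,1),np.round(b)
def go(x,y,z,tx_deg,s=None):
    "shift/turn (tool axes) from the present pose to TCP x,y,z, pointing down, tool x at heading tx_deg"
    s=s or robot.get_state(); r=rot(s); a=np.radians(tx_deg)
    t=R.from_matrix(np.array([[np.cos(a),np.sin(a),0],[np.sin(a),-np.cos(a),0],[0,0,-1]]))
    return np.round((r.inv()*t).as_rotvec(),3),np.round(r.inv().apply(np.array([x,y,z])-s["position"]),4)
def heading(s=None): x=rot(s or robot.get_state()).as_matrix()[:,0]; return np.degrees(np.arctan2(x[1],x[0]))
E
python3 - <<'E'
from h import *
a=cv2.imread("pics/top0.png"); hsv=cv2.cvtColor(a,cv2.COLOR_BGR2HSV); H,S,V=cv2.split(hsv)
white=(S<60)&(V>140); black=(V<75)
def show(n,k,z):
    u=k[:,0,:]; print(n,"px",u.mean(0).round(),rect(cast("top",u,z)))
roi=np.zeros(V.shape,bool); roi[100:200,150:420]=1
for k in blobs(white&roi,800): show("tray",k,.022)
roi[:]=0; roi[205:275,120:440]=1
for k in blobs(white&roi,40): show("white",k,.018); show(" as standoff",k,.038)
for k in blobs(black&roi,60):
    show("black",k,.018); ap=cv2.approxPolyDP(k,3,True)[:,0,:]; print((cast("top",ap,.018)*1000).round().tolist())
for k in blobs((H<14)&(S>180)&(V>180)&roi,20): show("cap",k,.11)
E
```

```text
tray px [377. 159.] (array([ 630.1, -225. ]), array([151.8, 167.3], dtype=float32), np.float32(2.6), array([[ 543., -153.],
       [ 550., -305.],
       [ 717., -297.],
       [ 710., -145.]], dtype=float32))
tray px [283. 145.] (array([664.9,  -6.6]), array([148.8, 168.2], dtype=float32), np.float32(1.8), array([[579.,  65.],
       [583., -84.],
       [751., -78.],
       [747.,  70.]], dtype=float32))
tray px [190. 144.] (array([667.1, 211.1]), array([150.5, 168.6], dtype=float32), np.float32(4.1), array([[578., 280.],
       [588., 130.],
       [757., 142.],
       [746., 292.]], dtype=float32))
white px [146. 239.] (array([446.4, 308.2]), array([27.3, 34.1], dtype=float32), np.float32(89.5), array([[433., 291.],
       [460., 291.],
       [460., 325.],
       [433., 325.]], dtype=float32))
 as standoff px [146. 239.] (array([446.1, 302. ]), array([26.7, 33.4], dtype=float32), np.float32(89.5), array([[433., 285.],
       [459., 285.],
       [460., 319.],
       [433., 319.]], dtype=float32))
white px [195. 247.] (array([430.1, 198.2]), array([26.8, 80.1], dtype=float32), np
[... 829 characters left out ...]
.3), array([[ 427., -330.],
       [ 470., -339.],
       [ 479., -293.],
       [ 436., -284.]], dtype=float32))
[[468.0, -338.0], [471.0, -324.0], [446.0, -314.0], [448.0, -289.0], [437.0, -286.0], [429.0, -330.0]]
black px [251. 234.] (array([461. ,  62.7]), array([40.6, 40.6], dtype=float32), np.float32(71.4), array([[435.,  50.],
       [474.,  37.],
       [487.,  76.],
       [448.,  88.]], dtype=float32))
[[486.0, 74.0], [449.0, 86.0], [437.0, 49.0], [446.0, 47.0], [458.0, 72.0]]
cap px [374. 252.] (array([ 415.2, -190.8]), array([18.5, 18.8], dtype=float32), np.float32(89.5), array([[ 406., -200.],
       [ 424., -200.],
       [ 425., -182.],
       [ 406., -181.]], dtype=float32))
```

Tray sizes come out at 150x167 mm and the rail at 27x80 mm, both matching the description. The standoff tops measure about 29 mm. The first move goes to corner_b, rising and staying clear of the drill.

Run:
```python
from h import *
print(heading(),go(.27,-.37,.33,50))
```

```text
19.46595015457946 (array([-0.001, -0.   , -0.533]), array([ 0.1313, -0.211 , -0.1079]))
```

```bash
python3 -m crank '0 0 0 0 0 -0.05 1; 0 0 -0.2 0.03 -0.04 -0.09 1; 0 0 -0.53 0.131 -0.211 -0.108 1; 0 0 -0.53 0.131 -0.211 -0.108 1; 0 0 -0.53 0.131 -0.211 -0.108 1; 0 0 -0.53 0.131 -0.211 -0.108 1; 0 0 -0.53 0.131 -0.211 -0.108 1; 0 0 -0.53 0.131 -0.211 -0.108 1; 0 0 -0.53 0.131 -0.211 -0.108 1; 0 0 -0.53 0.131 -0.211 -0.108 1; 0 0 -0.53 0.131 -0.211 -0.108 1'
python3 - <<'E'
from h import *
s=robot.get_state(); print(heading(),go(.441,-.296,.13,79)); print(s["qpos"].round(2))
E
```

```text
clock: 1.07
position: [0.2692, -0.3711, 0.3303]
ee_rot: [-0.0, 0.907, 0.421, -0.0]
contact_force: [0.2, 0.2, -0.0]
finger_gap: 0.087
49.76375284057685 (array([-0.  ,  0.  , -0.51]), array([0.1683, 0.0827, 0.2002]))
[ 1.01 -0.09 -0.15  1.72 -0.01  1.51  0.16]
```

```bash
python3 -m crank '0 0 -0.51 0.168 0.083 0.06 0.6; 0 0 -0.51 0.168 0.083 0.06 0.6; 0 0 -0.51 0.168 0.083 0.06 0.6; 0 0 -0.51 0.168 0.083 0.06 0.6; 0 0 -0.51 0.168 0.083 0.20 0.6; 0 0 -0.51 0.168 0.083 0.20 0.6; 0 0 -0.51 0.168 0.083 0.20 0.6; 0 0 -0.51 0.168 0.083 0.20 0.6; 0 0 -0.51 0.168 0.083 0.20 0.6'
cat > look.py <<'E'
import sys
from h import *
s=robot.get_state(); a=robot.get_image("wrist"); n=sys.argv[1]; cv2.imwrite(f"pics/{n}.png",a)
H,S,V=cv2.split(cv2.cvtColor(a,cv2.COLOR_BGR2HSV))
print("pos",s["position"].round(4),"head",heading(s).round(1))
for k in blobs(V<70,600,30000):
    u=k[:,0,:]; print("black px",u.mean(0).round(),rect(cast("wrist",u,.018,s))[:3],(cast("wrist",cv2.approxPolyDP(k,6,True)[:,0,:],.018,s)*1000).round().tolist())
for k in blobs((S<60)&(V>130),600):
    u=k[:,0,:]; print("white px",u.mean(0).round(),"z18",rect(cast("wrist",u,.018,s))[:3],"z38",rect(cast("wrist",u,.038,s))[:3])
E
python3 look.py w1
```

```text
clock: 1.82
position: [0.4387, -0.2939, 0.1237]
ee_rot: [-0.005, 0.771, 0.636, -0.001]
contact_force: [-1.8, 0.2, -0.5]
finger_gap: 0.0524
pos [ 0.4387 -0.2939  0.1237] head 79.0
black px [452. 293.] (array([ 561.1, -389. ]), array([ 85. , 175.6], dtype=float32), np.float32(169.4)) [[472.0, -386.0], [476.0, -416.0], [641.0, -441.0], [641.0, -382.0], [608.0, -355.0], [525.0, -339.0], [521.0, -358.0], [532.0, -352.0], [538.0, -370.0], [532.0, -410.0], [518.0, -399.0], [527.0, -386.0], [502.0, -392.0]]
black px [203. 261.] (array([ 358.6, -320.5]), array([27.4, 55.2], dtype=float32), np.float32(169.3)) [[387.0, -315.0], [375.0, -310.0], [349.0, -331.0], [329.0, -328.0], [383.0, -338.0]]
black px [336. 244.] (array([ 480.4, -330.2]), array([ 54.3, 126. ], dtype=float32), np.float32(152.9)) [[435.0, -282.0], [424.0, -332.0], [470.0, -342.0], [472.0, -337.0], [470.0, -356.0], [504.0, -361.0], [528.0, -375.0], [527.0, -365.0], [505.0, -362.0], [488.0, -331.0], [474.0, -331.0], [473.0, -319.0], [448.0, -313.0], [452.0, -286.0]]
white px [278. 286.] z18 (array([ 417.2, -360.3]), array([  5.1, 204.8], dtype=float32), np.float32(169.1)) z38 (array([ 419.9, -350.3]), array([  4.7, 189.6], dtype=float32), np.float32(169.1))
white px [67. 93.] z18 (array([ 298.6, -184.7]), array([ 6.9, 99.6], dtype=float32), np.float32(117.1)) z38 (array([ 310.1, -187.8]), array([ 6.4, 92.2], dtype=float32), np.float32(117.1))
white px [484.  84.] z18 (array([ 592.7, -234.7]), array([102.7, 135.8], dtype=float32), np.float32(92.6)) z38 (array([ 582.3, -234.1]), array([ 95. , 125.7], dtype=float32), np.float32(92.6))
```

View pics/w1.png

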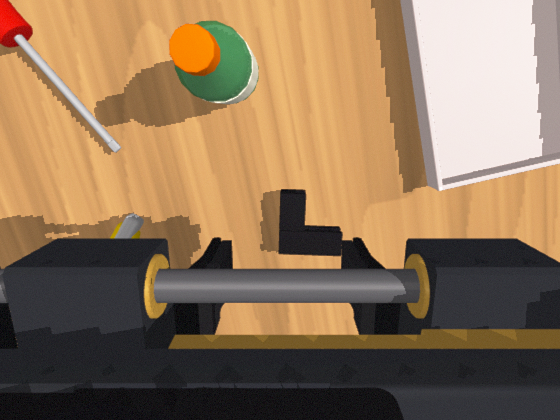

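The crop shows corner_b as a black L at px (280–342, 190–255). Its outer edge measures 51 mm against a nominal 50, which agrees with the top view to 2 mm, so I grip the y-leg.

Run:
```python
from h import *
print(go(.442,-.297,.005,78))
```

```text
(array([-0.006, -0.003,  0.018]), array([-0.0018,  0.0034,  0.1223]))
```

```bash
python3 -m crank '0 0 0.02 -0.001 0.001 0.04 0.6; 0 0 0.02 -0.001 0.001 0.08 0.6; 0 0 0.02 -0.001 0.001 0.105 0.6; 0 0 0.02 -0.001 0.001 0.12 0.6; 0 0 0.02 -0.001 0.001 0.125 0.6; 0 0 0.02 -0.001 0.001 0.125 0.6; 0 0 0.02 -0.001 0.001 0.125 0; 0 0 0.02 -0.001 0.001 0.125 0; 0 0 0.02 -0.001 0.001 0.125 0; 0 0 0.02 -0.001 0.001 0.125 0; 0 0 0.02 -0.001 0.001 0.125 0'
```

```text
clock: 2.78
position: [0.4428, -0.2968, 0.0063]
ee_rot: [0.001, 0.778, 0.629, 0.0]
contact_force: [0.6, -0.7, 0.3]
finger_gap: 0.0268
```

```bash
python3 -m crank '0 0 0 0 0 0 0; 0 0 0 0 0 0 0; 0 0 0 0 0 -0.02 0; 0 0 0 0 0 -0.04 0; 0 0 0 0 0 -0.07 0; 0 0 0 0 0 -0.1 0; 0 0 0 0 0 -0.125 0; 0 0 0 0 0 -0.125 0; 0 0 0 0 0 -0.125 0'
python3 - <<'E'
from h import *
s=robot.get_state(); print(heading(s), go(.6246,-.031,.13,91.8), s["qpos"].round(2))
E
```

```text
clock: 3.53
position: [0.4431, -0.297, 0.1319]
ee_rot: [0.001, 0.778, 0.629, 0.0]
contact_force: [0.5, -0.1, -1.4]
finger_gap: 0.0197
77.9047715447625 (array([ 0.002,  0.002, -0.243]), array([0.2981, 0.1217, 0.0019])) [ 0.8   0.19 -0.33  1.85  0.07  1.11  0.24]
```

Gap is 19.7 mm, so the leg is held. On to the corner tray.

```bash
python3 -m crank '0 0 0 0.02 0.008 0 0; 0 0 -0.1 0.05 0.02 0 0; 0 0 -0.2 0.085 0.035 0 0; 0 0 -0.24 0.12 0.049 0 0; 0 0 -0.24 0.155 0.063 0 0; 0 0 -0.24 0.19 0.078 0 0; 0 0 -0.24 0.225 0.092 0 0; 0 0 -0.24 0.26 0.106 0 0; 0 0 -0.24 0.285 0.116 0 0; 0 0 -0.24 0.298 0.122 0 0; 0 0 -0.24 0.298 0.122 0 0; 0 0 -0.24 0.298 0.122 0 0'; python3 look.py w2
```

```text
clock: 4.53
position: [0.6234, -0.0307, 0.1291]
ee_rot: [-0.001, 0.696, 0.718, -0.001]
contact_force: [0.6, -0.5, -0.4]
finger_gap: 0.02
pos [ 0.6234 -0.0307  0.1291] head 91.7
black px [290. 258.] (array([624.7, -74.2]), array([34.5, 94.9], dtype=float32), np.float32(178.0)) [[577.0, -90.0], [672.0, -89.0], [653.0, -59.0], [637.0, -57.0], [593.0, -61.0]]
black px [408. 130.] (array([715.7,  30.8]), array([49.3, 52. ], dtype=float32), np.float32(1.7)) [[690.0, 55.0], [691.0, 7.0], [742.0, 8.0], [741.0, 26.0], [711.0, 27.0], [710.0, 55.0]]
black px [64. 59.] (array([463.5,  63.3]), array([49.4, 57.2], dtype=float32), np.float32(162.9)) [[444.0, 95.0], [430.0, 48.0], [457.0, 43.0], [466.0, 68.0], [493.0, 62.0], [496.0, 79.0]]
white px [ 76. 255.] z18 (array([452.3, -79.7]), array([24.5, 30. ], dtype=float32), np.float32(1.8)) z38 (array([464.6, -71. ]), array([22.7, 27.8], dtype=float32), np.float32(1.8))
white px [345. 161.] z18 (array([665.1,  -4.9]), array([151.7, 168.3], dtype=float32), np.float32(1.9)) z38 (array([661.8,  -1.7]), array([140.6, 156. ], dtype=float32), np.float32(1.9))
```

View pics/w2.png

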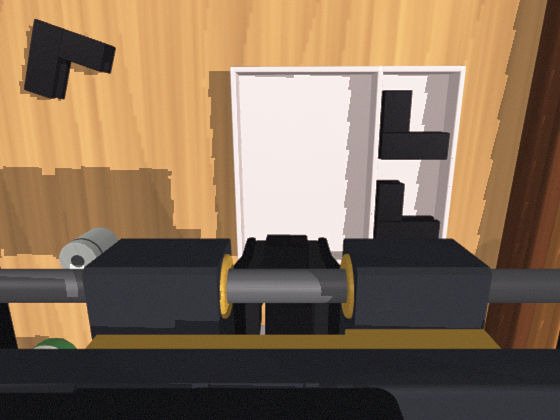

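The wrist view shows the corner tray at (233–465, 68–260), with two black L specimens in its far compartment; it measures (665,-5) at 1.9°. The bay under the held piece is empty, so I lower it.

```bash
python3 -m crank '0 0 0 0.001 0.001 0.03 0; 0 0 0 0.001 0.001 0.06 0; 0 0 0 0.001 0.001 0.085 0; 0 0 0 0.001 0.001 0.1 0; 0 0 0 0.001 0.001 0.11 0; 0 0 0 0.001 0.001 0.115 0; 0 0 0 0.001 0.001 0.118 0; 0 0 0 0.001 0.001 0.1185 0; 0 0 0 0.001 0.001 0.1185 0; 0 0 0 0.001 0.001 0.1185 0'
```

```text
clock: 5.42
position: [0.6258, -0.0298, 0.0132]
ee_rot: [0.001, 0.697, 0.717, 0.001]
contact_force: [0.2, -0.1, 0.5]
finger_gap: 0.0197
```

```bash
python3 -m crank '0 0 0 0 0 0.001 0; 0 0 0 0 0 0.002 0; 0 0 0 0 0 0.0025 0; 0 0 0 0 0 0.0025 0; 0 0 0 0 0 0.0025 0'
```

```text
clock: 5.83
position: [0.6253, -0.0296, 0.0101]
ee_rot: [0.0, 0.697, 0.717, 0.0]
contact_force: [-2.3, -0.2, 4.4]
finger_gap: 0.0196
```

```bash
python3 -m crank '0 0 0 0 0 0 0.42; 0 0 0 0 0 0 0.42; 0 0 0 0 0 0 0.42; 0 0 0 0 0 0 0.42; 0 0 0 0 0 -0.03 0.42; 0 0 0 0 0 -0.06 0.5; 0 0 0 0 0 -0.09 0.6; 0 0 0.1 0.02 -0.035 -0.12 0.6; 0 0 0.2 0.04 -0.075 -0.12 0.6; 0 0 0.3 0.06 -0.115 -0.12 0.6; 0 0 0.346 0.08 -0.15 -0.12 0.6; 0 0 0.346 0.09 -0.177 -0.12 0.6; 0 0 0.346 0.09 -0.177 -0.12 0.6; 0 0 0.346 0.09 -0.177 -0.12 0.6; 0 0 0.346 0.09 -0.177 -0.12 0.6'; python3 look.py w3
```

```text
clock: 7.08
position: [0.4461, 0.0549, 0.13]
ee_rot: [0.001, 0.81, 0.587, 0.0]
contact_force: [0.9, -0.1, -0.2]
finger_gap: 0.052
pos [0.4461 0.0549 0.13  ] head 71.8
black px [376. 265.] (array([502.9, -16.9]), array([30.3, 70.7], dtype=float32), np.float32(147.9)) [[478.0, 10.0], [470.0, -13.0], [504.0, -25.0], [509.0, -39.0], [528.0, -44.0], [527.0, -32.0], [506.0, -26.0], [492.0, 8.0]]
black px [205. 261.] (array([363.7,  35.2]), array([28.1, 56.2], dtype=float32), np.float32(161.8)) [[393.0, 38.0], [380.0, 45.0], [350.0, 26.0], [333.0, 32.0], [386.0, 13.0]]
black px [458. 286.] (array([561.3, -50.9]), array([105.7, 180.5], dtype=float32), np.float32(164.6)) [[645.0, -42.0], [637.0, -41.0], [635.0, -21.0], [624.0, -13.0], [609.0, -14.0], [608.0, -31.0], [528.0, -5.0], [521.0, -25.0], [534.0, -20.0], [537.0, -42.0], [526.0, -79.0], [517.0, -76.0], [513.0, -62.0], [523.0, -62.0], [526.0, -52.0], [511.0, -47.0], [503.0, -57.0], [469.0, -46.0], [468.0, -78.0], [633.0, -125.0]]
black px [295. 177.] (array([460. ,  65.4]), array([49.3, 50.8], dtype=float32), np.float32(73.7)) [[490.0, 82.0], [445.0, 96.0], [430.0, 48.0], [447.0, 43.0], [457.0, 72.0], [485.0, 64.0]]
white px [275. 286.] z18 (array([413.6, -11.2]), array([  3.7, 201.4], dtype=float32), np.float32(161.8)) z38 (array([417.5,  -1.6]), array([  3.4, 186.7], dtype=float32), np.float32(161.8))
white px [513. 172.] z18 (array([618.3,  15.3]), array([ 87.3, 113.9], dtype=float32), np.float32(91.9)) z38 (array([607.3,  23. ]), array([ 81. , 105.6], dtype=float32), np.float32(91.9))
white px [473.  11.] z18 (array([610.9, 137.2]), array([26. , 73.4], dtype=float32), np.float32(161.9)) z38 (array([600.4, 136. ]), array([24.1, 68.1], dtype=float32), np.float32(161.9))
white px [196.  27.] z18 (array([426. , 197.8]), array([28.4, 73.6], dtype=float32), np.float32(21.8)) z38 (array([429. , 192.2]), array([26.3, 68.3], dtype=float32), np.float32(21.8))
```

View pics/w3.png

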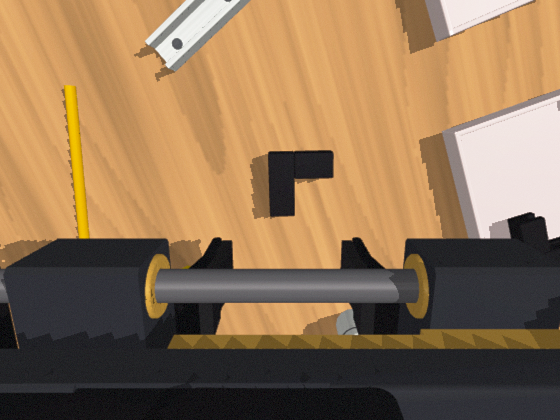

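The second corner is at px (269–333, 151–216) and measures 49x51 mm with centre (460,65). I grip its near leg.

```bash
python3 -m crank '0 0 -0.02 0 -0.004 0.04 0.6; 0 0 -0.02 0 -0.004 0.08 0.6; 0 0 -0.02 0 -0.004 0.105 0.6; 0 0 -0.02 0 -0.004 0.12 0.6; 0 0 -0.02 0 -0.004 0.125 0.6; 0 0 -0.02 0 -0.004 0.125 0.6; 0 0 -0.02 0 -0.004 0.125 0; 0 0 -0.02 0 -0.004 0.125 0; 0 0 -0.02 0 -0.004 0.125 0; 0 0 -0.02 0 -0.004 0.125 0; 0 0 -0.02 0 -0.004 0.125 0; 0 0 -0.02 0 -0.004 0.125 0; 0 0 -0.02 0 -0.004 0.125 0; 0 0 -0.02 0 -0.004 0.125 0'
```

```text
clock: 8.3
position: [0.4421, 0.0564, 0.005]
ee_rot: [0.0, 0.804, 0.595, 0.0]
contact_force: [-1.3, -1.1, 6.7]
finger_gap: 0.0196
```

```bash
python3 -m crank '0 0 0 0 0 -0.02 0; 0 0 0 0 0 -0.05 0; 0 0 0 0 0 -0.08 0; 0 0 0 0 0 -0.11 0; 0 0 -0.1 0.003 0.03 -0.125 0; 0 0 -0.2 0.006 0.065 -0.125 0; 0 0 -0.3 0.009 0.1 -0.125 0; 0 0 -0.328 0.012 0.135 -0.125 0; 0 0 -0.328 0.0146 0.165 -0.125 0; 0 0 -0.328 0.0146 0.185 -0.125 0; 0 0 -0.328 0.0146 0.185 -0.125 0; 0 0 -0.328 0.0146 0.185 -0.125 0; 0 0 -0.328 0.0146 0.185 -0.1 0; 0 0 -0.328 0.0146 0.185 -0.07 0; 0 0 -0.328 0.0146 0.185 -0.045 0; 0 0 -0.328 0.0146 0.185 -0.03 0; 0 0 -0.328 0.0146 0.185 -0.02 0; 0 0 -0.328 0.0146 0.185 -0.02 0'
```

```text
clock: 9.8
position: [0.6208, 0.0165, 0.0226]
ee_rot: [-0.001, 0.696, 0.718, -0.001]
contact_force: [-0.9, 0.1, -0.0]
finger_gap: 0.0197
```

```bash
python3 -m crank '0 0 0 0 0 0.005 0; 0 0 0 0 0 0.01 0; 0 0 0 0 0 0.013 0; 0 0 0 0 0 0.0145 0; 0 0 0 0 0 0.0155 0; 0 0 0 0 0 0.0155 0; 0 0 0 0 0 0.0155 0'
```

```text
clock: 10.38
position: [0.6231, 0.0162, 0.0093]
ee_rot: [0.0, 0.696, 0.718, 0.0]
contact_force: [0.7, 0.4, -0.1]
finger_gap: 0.0197
```

```bash
python3 -m crank '0 0 0 0 0 0 0.42; 0 0 0 0 0 0 0.42; 0 0 0 0 0 0 0.42; 0 0 0 0 0 0 0.42; 0 0 0 0 0 -0.03 0.42; 0 0 0 0 0 -0.06 0.5; 0 0 0 0 0 -0.09 0.6; 0 0 0.1 0.027 -0.027 -0.12 0.6; 0 0 0.22 0.05 -0.05 -0.12 0.6; 0 0 0.34 0.077 -0.077 -0.12 0.6; 0 0 0.46 0.104 -0.104 -0.12 0.6; 0 0 0.58 0.13 -0.13 -0.12 0.6; 0 0 0.7 0.155 -0.155 -0.12 0.6; 0 0 0.82 0.175 -0.175 -0.12 0.6; 0 0 0.94 0.188 -0.187 -0.12 0.6; 0 0 1.06 0.188 -0.187 -0.12 0.6; 0 0 1.18 0.188 -0.187 -0.12 0.6; 0 0 1.218 0.188 -0.187 -0.12 0.6; 0 0 1.218 0.188 -0.187 -0.12 0.6; 0 0 1.218 0.188 -0.187 -0.12 0.6'; python3 look.py w4 | grep -v black
python3 - <<'E'
from h import *
a=robot.get_image("top"); cv2.imwrite("pics/top1.png",a)
b=a[90:290,130:400]; s=a[0:1]; cv2.imwrite("pics/top1c.png",cv2.resize(b,None,fx=2.9,fy=2.9,interpolation=cv2.INTER_CUBIC))
E
```

```text
clock: 12.05
position: [0.4302, 0.1984, 0.1292]
ee_rot: [0.0, 0.981, 0.192, 0.0]
contact_force: [0.3, 0.1, -0.0]
finger_gap: 0.0526
pos [0.4302 0.1984 0.1292] head 22.1
white px [283. 200.] z18 (array([429.2, 201.2]), array([23.9, 80.9], dtype=float32), np.float32(21.4)) z38 (array([433.9, 202.9]), array([22.1, 75. ], dtype=float32), np.float32(21.4))
white px [156. 128.] z18 (array([443.9, 312.8]), array([31.4, 40. ], dtype=float32), np.float32(154.5)) z38 (array([447.5, 306.4]), array([29.1, 37.1], dtype=float32), np.float32(154.5))
white px [545.  62.] z18 (array([598.6,  62.6]), array([30. , 47.1], dtype=float32), np.float32(2.2)) z38 (array([591. ,  74.4]), array([27.8, 43.7], dtype=float32), np.float32(2.2))
white px [433.  11.] z18 (array([589.5, 159.1]), array([17.5, 61.6], dtype=float32), np.float32(112.1)) z38 (array([582.5, 163.9]), array([16.2, 57.1], dtype=float32), np.float32(112.1))
```

View pics/w4.png

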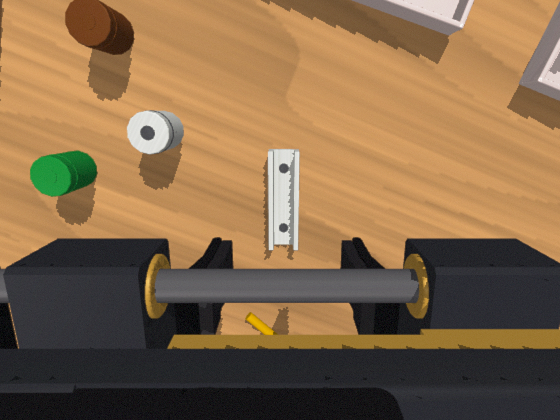

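The rail is at px (268–300, 150–250) and measures 81x24 mm at (429,201). The aluminium standoff is at (152,131), and the brown (97,22) and green (62,172) look-alikes stay put.

```bash
python3 -m crank '0 0 0.01 0 -0.002 0.04 0.6; 0 0 0.01 0 -0.002 0.08 0.6; 0 0 0.01 0 -0.002 0.105 0.6; 0 0 0.01 0 -0.002 0.12 0.6; 0 0 0.01 0 -0.002 0.124 0.6; 0 0 0.01 0 -0.002 0.124 0.6; 0 0 0.01 0 -0.002 0.124 0; 0 0 0.01 0 -0.002 0.124 0; 0 0 0.01 0 -0.002 0.124 0; 0 0 0.01 0 -0.002 0.124 0; 0 0 0.01 0 -0.002 0.124 0; 0 0 0.01 0 -0.002 0.124 0; 0 0 0.01 0 -0.002 0.124 0; 0 0 0.01 0 -0.002 0.124 0'
```

```text
clock: 13.32
position: [0.4298, 0.2003, 0.0056]
ee_rot: [0.0, 0.983, 0.186, 0.0]
contact_force: [-1.0, -0.3, 6.4]
finger_gap: 0.0238
```

View pics/top1c.png

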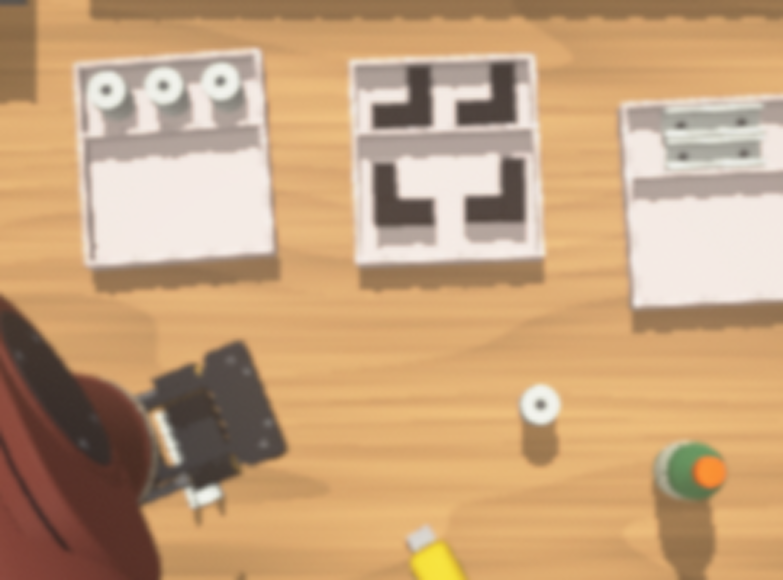

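The top view shows both corners lying flat in the corner bay at (403,195) and (495,190). The rail is gripped with a 23.8 mm gap, so I carry it to the rail tray.

```bash
python3 -m crank '0 0 0 0 0 -0.02 0; 0 0 0 0 0 -0.05 0; 0 0 0 0 0 -0.08 0; 0 0 0 0 0 -0.11 0; 0 0 -0.12 0 0.03 -0.125 0; 0 0 -0.24 0 0.07 -0.125 0; 0 0 -0.36 0 0.11 -0.125 0; 0 0 -0.48 0.001 0.15 -0.125 0; 0 0 -0.6 0.001 0.19 -0.125 0; 0 0 -0.72 0.001 0.23 -0.125 0; 0 0 -0.84 0.002 0.27 -0.125 0; 0 0 -0.96 0.002 0.31 -0.125 0; 0 0 -1.08 0.002 0.35 -0.125 0; 0 0 -1.2 0.003 0.39 -0.125 0; 0 0 -1.24 0.003 0.425 -0.125 0; 0 0 -1.24 0.003 0.45 -0.125 0; 0 0 -1.24 0.003 0.459 -0.125 0; 0 0 -1.24 0.003 0.459 -0.125 0; 0 0 -1.24 0.003 0.459 -0.125 0'; python3 look.py w5 | grep -v black
```

```text
clock: 14.9
position: [0.5995, -0.2255, 0.1294]
ee_rot: [-0.001, 0.692, 0.722, 0.0]
contact_force: [0.1, 1.1, -0.1]
finger_gap: 0.0241
pos [ 0.5995 -0.2255  0.1294] head 92.4
white px [291. 318.] z18 (array([ 606.8, -328.2]), array([29.9, 34.7], dtype=float32), np.float32(2.5)) z38 (array([ 606.1, -315.7]), array([27.8, 32.1], dtype=float32), np.float32(2.5))
white px [ 41. 144.] z18 (array([ 412.9, -189.1]), array([47.7, 50. ], dtype=float32), np.float32(103.4)) z38 (array([ 426.2, -186.7]), array([44.2, 46.4], dtype=float32), np.float32(103.4))
white px [314. 191.] z18 (array([ 629.5, -215. ]), array([130.1, 168.4], dtype=float32), np.float32(2.6)) z38 (array([ 627.1, -210.7]), array([120.6, 156.1], dtype=float32), np.float32(2.6))
```

View pics/w5.png

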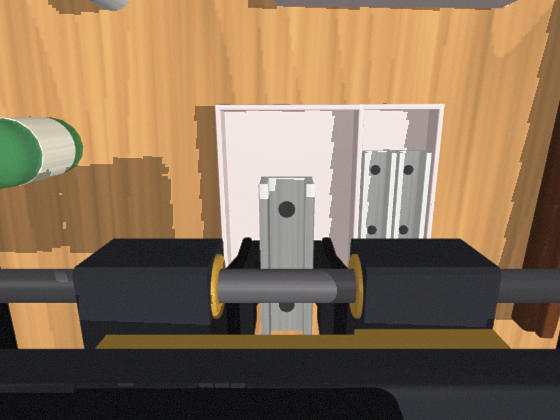

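The rail hangs over the empty bay at (220–355, 108–260) with the U-channel specimens beyond it. The tray measures (629.5, ~-225) at 2.6°, the same as before.

```bash
python3 -m crank '0 0 0 0 0 0.03 0; 0 0 0 0 0 0.06 0; 0 0 0 0 0 0.085 0; 0 0 0 0 0 0.1 0; 0 0 0 0 0 0.11 0; 0 0 0 0 0 0.114 0; 0 0 0 0 0 0.116 0; 0 0 0 0 0 0.116 0; 0 0 0 0 0 0.116 0; 0 0 0 0 0 0.116 0; 0 0 0 0 0 0.116 0'
```

```text
clock: 15.87
position: [0.6004, -0.2262, 0.015]
ee_rot: [0.001, 0.692, 0.722, 0.0]
contact_force: [-0.1, -0.4, -1.0]
finger_gap: 0.0236
```

```bash
python3 -m crank '0 0 0 0 0 0.002 0; 0 0 0 0 0 0.0035 0; 0 0 0 0 0 0.0045 0; 0 0 0 0 0 0.005 0; 0 0 0 0 0 0.005 0; 0 0 0 0 0 0.005 0; 0 0 0 0 0 0.005 0'
```

```text
clock: 16.45
position: [0.5998, -0.2261, 0.0097]
ee_rot: [0.0, 0.692, 0.722, -0.0]
contact_force: [-3.0, 0.6, 6.0]
finger_gap: 0.0235
```

```bash
python3 -m crank '0 0 0 0 0 0 0.42; 0 0 0 0 0 0 0.42; 0 0 0 0 0 0 0.42; 0 0 0 0 0 0 0.42; 0 0 0 0 0 -0.03 0.45; 0 0 0 0 0 -0.06 0.5; 0 0 0 0 0 -0.09 0.7; 0 0 0 0.027 -0.022 -0.12 0.7; 0 0 0 0.055 -0.045 -0.12 0.7; 0 0 0 0.085 -0.07 -0.12 0.7; 0 0 0 0.115 -0.095 -0.12 0.7; 0 0 0 0.14 -0.115 -0.12 0.7; 0 0 0 0.155 -0.128 -0.12 0.7; 0 0 0 0.155 -0.128 -0.12 0.7; 0 0 0 0.155 -0.128 -0.12 0.7; 0 0 0 0.155 -0.128 -0.12 0.7'; python3 look.py w6 | grep -v black
```

```text
clock: 17.78
position: [0.4659, -0.0774, 0.1293]
ee_rot: [0.0, 0.692, 0.722, 0.0]
contact_force: [0.7, -0.3, -0.5]
finger_gap: 0.0609
pos [ 0.4659 -0.0774  0.1293] head 92.4
white px [226. 320.] z18 (array([ 419.9, -182.5]), array([29. , 34.6], dtype=float32), np.float32(168.9)) z38 (array([ 422.9, -169.7]), array([26.9, 32.1], dtype=float32), np.float32(168.9))
white px [286. 202.] z18 (array([465.1, -78. ]), array([30.8, 38.1], dtype=float32), np.float32(93.2)) z38 (array([464.9, -72.9]), array([28.5, 35.3], dtype=float32), np.float32(93.2))
white px [503.  87.] z18 (array([626.6,  -5.7]), array([104.4, 151.9], dtype=float32), np.float32(92.1)) z38 (array([614.6,  -5.8]), array([ 96.8, 140.8], dtype=float32), np.float32(92.1))
```

View pics/w6.png

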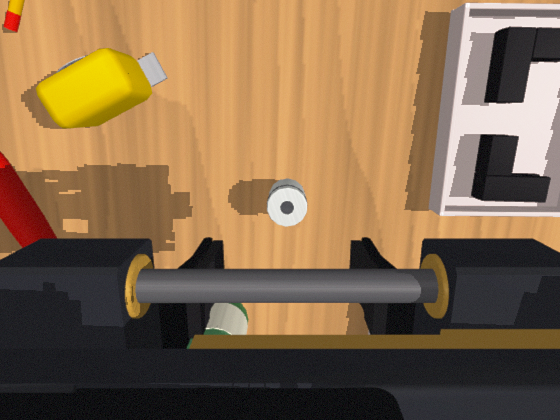

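The aluminium standoff's face is at px (287,206), giving (465,-76), in agreement with the top view. The gripper straddles it and the glue is clear.

```bash
python3 -m crank '0 0 0 0.001 0 0.04 0.7; 0 0 0 0.001 0 0.08 0.7; 0 0 0 0.001 0 0.105 0.7; 0 0 0 0.001 0 0.117 0.7; 0 0 0 0.001 0 0.122 0.7; 0 0 0 0.001 0 0.122 0.7; 0 0 0 0.001 0 0.122 0; 0 0 0 0.001 0 0.122 0; 0 0 0 0.001 0 0.122 0; 0 0 0 0.001 0 0.122 0; 0 0 0 0.001 0 0.122 0; 0 0 0 0.001 0 0.122 0; 0 0 0 0.001 0 0.122 0; 0 0 0 0.001 0 0.122 0'
```

```text
clock: 19.0
position: [0.4656, -0.0758, 0.0075]
ee_rot: [0.0, 0.692, 0.722, 0.0]
contact_force: [-1.2, 0.1, 5.9]
finger_gap: 0.0293
```

```bash
python3 -m crank '0 0 0 0 0 -0.02 0; 0 0 0 0 0 -0.05 0; 0 0 0 0 0 -0.08 0; 0 0 0 0 0 -0.11 0; 0 0 0 0.025 0.019 -0.12 0; 0 0 0 0.055 0.042 -0.12 0; 0 0 0 0.085 0.065 -0.12 0; 0 0 0 0.115 0.088 -0.12 0; 0 0 0 0.145 0.111 -0.12 0; 0 0 0 0.175 0.134 -0.12 0; 0 0 0 0.205 0.157 -0.12 0; 0 0 0 0.23 0.176 -0.12 0; 0 0 0 0.242 0.185 -0.12 0; 0 0 0 0.242 0.185 -0.12 0; 0 0 0 0.242 0.185 -0.12 0; 0 0 0 0.242 0.185 -0.12 0'; python3 look.py w7 | grep -v black
```

```text
clock: 20.33
position: [0.6392, 0.173, 0.1266]
ee_rot: [-0.0, 0.692, 0.722, -0.001]
contact_force: [0.4, -0.6, -0.9]
finger_gap: 0.0292
pos [0.6392 0.173  0.1266] head 92.4
white px [286. 318.] z18 (array([642.6,  71.5]), array([29.7, 67.9], dtype=float32), np.float32(2.5)) z38 (array([642.1,  84.2]), array([27.5, 62.9], dtype=float32), np.float32(2.5))
white px [284. 261.] z18 (array([638.6, 126.4]), array([16.6, 46.5], dtype=float32), np.float32(2.5)) z38 (array([638.4, 135. ]), array([15.3, 43.1], dtype=float32), np.float32(2.5))
white px [323. 148.] z18 (array([667.1, 208.2]), array([163.4, 168.3], dtype=float32), np.float32(4.3)) z38 (array([664.7, 210.7]), array([151.3, 155.9], dtype=float32), np.float32(4.3))
white px [28. 11.] z18 (array([455.3, 299. ]), array([16.1, 26.5], dtype=float32), np.float32(2.4)) z38 (array([468.6, 294.9]), array([14.9, 24.6], dtype=float32), np.float32(2.4))
```

View pics/w7.png

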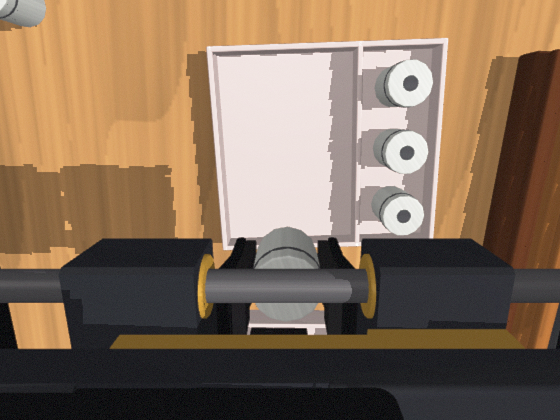

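The held standoff is over the bay of the tray with three upright cylinders, at (210–445, 42–330). The tray pose matches, so I lower it.

```bash
python3 -m crank '0 0 0 0 0 0.03 0; 0 0 0 0 0 0.06 0; 0 0 0 0 0 0.085 0; 0 0 0 0 0 0.1 0; 0 0 0 0 0 0.107 0; 0 0 0 0 0 0.11 0; 0 0 0 0 0 0.112 0; 0 0 0 0 0 0.112 0; 0 0 0 0 0 0.112 0; 0 0 0 0 0 0.112 0; 0 0 0 0 0 0.112 0'
```

```text
clock: 21.3
position: [0.6402, 0.1742, 0.016]
ee_rot: [0.0, 0.692, 0.722, 0.001]
contact_force: [0.3, -0.1, -0.5]
finger_gap: 0.0295
```

```bash
python3 -m crank '0 0 0 0 0 0.002 0; 0 0 0 0 0 0.0035 0; 0 0 0 0 0 0.0045 0; 0 0 0 0 0 0.0045 0; 0 0 0 0 0 0.0045 0; 0 0 0 0 0 0.0045 0'
```

```text
clock: 21.8
position: [0.6399, 0.1741, 0.0116]
ee_rot: [0.0, 0.692, 0.722, 0.0]
contact_force: [-3.8, -1.0, 8.8]
finger_gap: 0.0292
```

```bash
python3 -m crank '0 0 0 0 0 0 0.5; 0 0 0 0 0 0 0.5; 0 0 0 0 0 0 0.5; 0 0 0 0 0 0 0.5; 0 0 0 0 0 -0.03 0.5; 0 0 0 0 0 -0.06 0.5; 0 0 0 0 0 -0.09 0.6; 0 0 0 0.02 -0.027 -0.12 0.6; 0 0 0 0.04 -0.054 -0.12 0.6; 0 0 0 0.06 -0.081 -0.12 0.6; 0 0 0 0.08 -0.108 -0.12 0.6; 0 0 0 0.1 -0.135 -0.12 0.6; 0 0 0 0.12 -0.162 -0.12 0.6; 0 0 0 0.139 -0.187 -0.12 0.6; 0 0 0 0.139 -0.187 -0.12 0.6; 0 0 0 0.139 -0.187 -0.12 0.6; 0 0 0 0.139 -0.187 -0.12 0.6'; python3 look.py w8 | grep -v black
python3 - <<'E'
from h import *
a=cv2.imread("pics/top0.png"); H,S,V=cv2.split(cv2.cvtColor(a,cv2.COLOR_BGR2HSV))
for n,p in (("brown",(123,217)),("green",(121,265))): print(n,cast("top",p,.038))
E
```

```text
clock: 23.22
position: [0.4475, 0.3044, 0.1306]
ee_rot: [0.0, 0.692, 0.722, 0.0]
contact_force: [0.7, 0.6, 0.2]
finger_gap: 0.052
pos [0.4475 0.3044 0.1306] head 92.4
white px [505. 235.] z18 (array([623.6, 286.6]), array([ 29.4, 105.1], dtype=float32), np.float32(170.7)) z38 (array([610.5, 292.9]), array([27.3, 97.5], dtype=float32), np.float32(170.7))
white px [282. 195.] z18 (array([443.9, 306.1]), array([31.6, 37.3], dtype=float32), np.float32(92.5)) z38 (array([443.8, 311.1]), array([29.3, 34.5], dtype=float32), np.float32(92.5))
brown [[0.49797729 0.35519722]]
green [[0.3912364  0.35709254]]
```

View pics/w8.png

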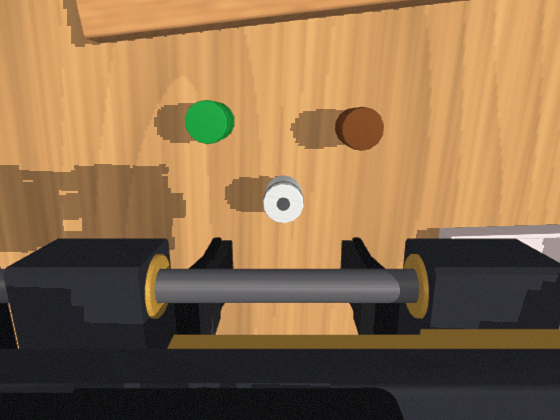

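The aluminium standoff's face is at px (283,203). The green (209,121) and brown (360,128) look-alikes are well clear of the finger lanes.

```bash
python3 -m crank '0 0 0 0.003 -0.002 0.04 0.6; 0 0 0 0.003 -0.002 0.08 0.6; 0 0 0 0.003 -0.002 0.105 0.6; 0 0 0 0.003 -0.002 0.117 0.6; 0 0 0 0.003 -0.002 0.122 0.6; 0 0 0 0.003 -0.002 0.122 0.6; 0 0 0 0.003 -0.002 0.122 0; 0 0 0 0.003 -0.002 0.122 0; 0 0 0 0.003 -0.002 0.122 0; 0 0 0 0.003 -0.002 0.122 0; 0 0 0 0.003 -0.002 0.122 0; 0 0 0 0.003 -0.002 0.122 0; 0 0 0 0.003 -0.002 0.122 0; 0 0 0 0.003 -0.002 0.122 0'
```

```text
clock: 24.43
position: [0.4453, 0.3081, 0.0095]
ee_rot: [0.0, 0.692, 0.722, 0.001]
contact_force: [-1.7, -0.9, 7.0]
finger_gap: 0.0293
```

```bash
python3 -m crank '0 0 0 0 0 -0.02 0; 0 0 0 0 0 -0.05 0; 0 0 0 0 0 -0.08 0; 0 0 0 0 0 -0.11 0; 0 0 0 -0.01 0.03 -0.12 0; 0 0 0 -0.024 0.063 -0.12 0; 0 0 0 -0.038 0.1 -0.12 0; 0 0 0 -0.052 0.135 -0.12 0; 0 0 0 -0.064 0.165 -0.12 0; 0 0 0 -0.072 0.1875 -0.12 0; 0 0 0 -0.072 0.1875 -0.12 0; 0 0 0 -0.072 0.1875 -0.12 0; 0 0 0 -0.072 0.1875 -0.09 0; 0 0 0 -0.072 0.1875 -0.06 0; 0 0 0 -0.072 0.1875 -0.035 0; 0 0 0 -0.072 0.1875 -0.02 0; 0 0 0 -0.072 0.1875 -0.01 0; 0 0 0 -0.072 0.1875 -0.004 0; 0 0 0 -0.072 0.1875 -0.004 0; 0 0 0 -0.072 0.1875 -0.004 0'
```

```text
clock: 26.1
position: [0.6357, 0.2448, 0.014]
ee_rot: [0.0, 0.692, 0.722, 0.001]
contact_force: [0.1, 0.3, 0.3]
finger_gap: 0.0294
```

```bash
python3 -m crank '0 0 0 0 0 0.0005 0; 0 0 0 0 0 0.0007 0; 0 0 0 0 0 0.0007 0; 0 0 0 0 0 0.0007 0; 0 0 0 0 0 0.0007 0.5; 0 0 0 0 0 0.0007 0.5; 0 0 0 0 0 0.0007 0.5; 0 0 0 0 0 0.0007 0.5; 0 0 0 0 0 -0.03 0.5; 0 0 0 0 0 -0.06 0.5; 0 0 0 0 0 -0.09 0.5; 0 0 0 0 0 -0.12 0.5; 0 0 0 0 -0.03 -0.14 0.5; 0 0 0 0 -0.07 -0.14 0.5; 0 0 0 0 -0.11 -0.14 0.5; 0 0 0 0 -0.15 -0.14 0.5; 0 0 0 0 -0.18 -0.14 0.5; 0 0 0 0 -0.18 -0.14 0.5'
python3 - <<'E'
from h import *
a=robot.get_image("top"); cv2.imwrite("pics/top2.png",a); b=robot.get_image("side"); cv2.imwrite("pics/side2.png",b)
cv2.imwrite("pics/top2c.png",cv2.resize(a[90:290,130:425],None,fx=2.7,fy=2.7,interpolation=cv2.INTER_CUBIC))
cv2.imwrite("pics/side2c.png",cv2.resize(b[110:330,80:400],None,fx=2.4,fy=2.4,interpolation=cv2.INTER_CUBIC))
E
```

```text
clock: 27.6
position: [0.4498, 0.2366, 0.1524]
ee_rot: [0.0, 0.69, 0.724, -0.001]
contact_force: [1.8, 1.1, 0.3]
finger_gap: 0.0435
```

View pics/top2c.png

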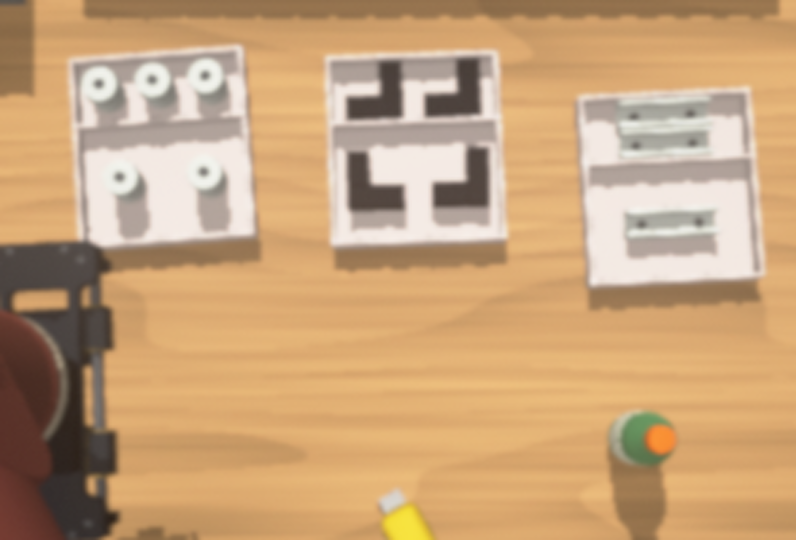

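View pics/side2c.png

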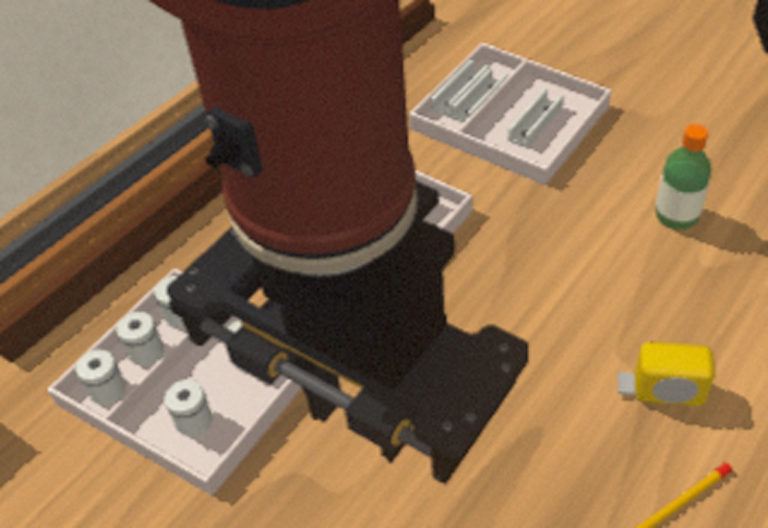

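The top view shows both standoffs upright in their bay at (122,177) and (205,173), and both corners flat at (375,185) and (462,180). The rail is flat at (671,222) and the glue bottle is standing. The side view shows the rail, one standoff and the glue upright, with the arm hiding the rest. I'll hand the job in.

```bash
python3 -m crank '0 0 0 0 0 -0.01 0.5; 0 0 0 0 0 -0.01 0.5; 0 0 0 0 0 -0.01 0.5; 0 0 0 0 0 -0.01 0.5'; python3 -c "
from bench import robot
print(robot.get_state()['contact_force'].round(2)); print(robot.finish_job())"
```

```text
clock: 28.03
position: [0.456, 0.2363, 0.1626]
ee_rot: [-0.0, 0.692, 0.722, 0.0]
contact_force: [-0.1, 0.1, -0.9]
finger_gap: 0.0435
[-0.06  0.11 -0.86]
the job is handed in; nothing more can be done
None
```

I sorted all five pieces into the front bays of their matching trays and handed the job in at 28 s; no verdict was reported. Each piece was lowered until it touched the bay floor or came within about half a millimetre of it, then released. I left the glue bottle and the brown and green look-alikes alone.

The last top view showed every piece well inside its own bay, none stacked, with the standoffs upright, the corners and rail flat, and the glue standing. The gripper was raised clear, with a force reading under 1 N.

- **Not double-checked:** the arm hid both corners and one standoff in the side view, so those three rest on the top view alone. I did not re-measure the final poses or the glue's position numerically.
- **Disagreements:** none beyond 2–4 mm between the top and wrist camera measurements, with all sizes matching the description.

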